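# Turn the sign panel over on the stop

### The arm

A 7-joint arm with a two-finger parallel gripper is mounted at the origin on the work surface. World frame = base frame: x ahead of the robot, y to its left, z up, the work surface at z = 0. Lengths are in m, angles in rad, forces in N, time in s.
With the tool pointing down it reaches from about 0.425 to 0.875 m from the base axis. Payload 9.9 kg.
Tool frame: the origin (TCP) lies on the mounting face of the last link; the fingertips stand 173 mm ahead of it and the grasp point (between the pads) lies arm.tcp_to_grasp ahead of it (arm.tcp_to_grasp is the distance from the TCP to the grasp point, in m); z points along the fingers, y is the line along which they close (so a half turn about z gives the same grasp; the last joint's range is limited). The gripper opens to 85 mm and grips with 20 to 120 N. Pads are 22 mm wide; open, the fingers measure 114 mm over their backs; the gripper's body (76 mm by 85 mm) begins 54 mm behind the grasp point. The pads swing forward as they close: fully open they stand 13 mm farther back than shut.
Start: joints at [1.089, 0.576, 0.025, 1.437, -0.015, 1.129, -0.057], TCP at [0.261, -0.622, 0.405] pointing down, gripper open.
Joint ranges: [-2.76, 2.76], [-0.34, 2.15], [-1.52, 1.57], [0.19, 2.46], [-1.09, 4.23], [0.17, 1.99], [-2.82, 2.82]. Speed limits (rad/s): [2.22, 2.22, 3.01, 3.01, 3.14, 3.14, 3.14].

### API

Orientations are given as [roll, pitch, yaw] about the fixed x, y, z axes, in that order (R = Rz(yaw) Ry(pitch) Rx(roll)).
In Python, from station import monitor, eyes, order, arm gives the robot as it stands.
- The arm moves only by the shell command python3 -m inch 'ROWS' [FORCE]. ROWS is JSON, a list that holds one entry, the list of rows, each a list of 7 numbers: the shift along the tool's x, y, z in units of 40 mm (1.0 is 40 mm), then the turn, a rotation vector about the tool's x, y, z in units of 6 degrees (1.0 is 6 degrees), then the finger opening in mm, from 0 to 85.4. In form: [[[tx, ty, tz, wx, wy, wz, jaw], ...]]. A call has 1 to 10 rows; each row shifts and turns the commanded pose from where the row before left it, along the tool's axes as they then stand; what a row does not reach is not made up. A row lasts 1/12 s, in which the tool goes at most 41.7 mm and 7.16 degrees, less where a joint would pass 70% of its speed; a pose out of reach is approached as far as the arm can. A call is refused whole if a number of a shift passes 1 or a number of a turn 1, either way. A call with a gripper value outside its range is refused whole. The fingers move at their own pace and stop on an object; FORCE is the grip in N (left out, the last holds). Time passes only in rows, so rows that do not move let the fingers close. It gives the time, the measured TCP pose, the force, the opening and the grip force at its end, in the units of the state.
- monitor.state(): the state, without advancing time (a new reading comes with each control period).
- eyes.get_image(name): name is "scene" or "side" or "wrist"; returns a dict with "frame" (480x640x3 uint8, red, green, blue), "fx", "fy", "cx", "cy" (pixels), "extrinsics" (4x4, takes a point from world to camera coordinates). Camera axes: x right, y down, z forward; pixel columns grow to the right and rows downward; lengths in m; the calibration is good to about 2 mm. A picture is of the moment at which its call begins. There is no depth.
- order.sign_off(): hands the job in; it is judged then, once.
The state is a dict: "time_s": time; "joints": joint angles; "joint_vel": joint speeds; "effort": joint torques, N m; "ee_pos": TCP position; "orientation": TCP orientation; "contact_force": force on the tool from outside, world axes, zero at the start; "torque": the same for the moment, N m; "finger_gap": opening from 0.0 (shut) to 1.0 (fully open); "gripper_force": force on a finger pad.
Only numpy, scipy, OpenCV 4.12 (cv2) and the standard library are available. Lean on these libraries where they do the work, as an engineer would, in place of code of your own. Each camera call takes 0.05 s, during which the arm holds its last target. There are 200 camera calls.

### The job

Turn over the black acrylic panel with the pale-blue film on its upper face, by pushing only: with the closed or slightly open fingertips push it along the bench against the hollow-curved face of the aluminium stop until it rides up and leans on the stop, then push its upstanding edge from behind, back towards the robot, so that it topples and lies flat on the bench in front of the stop, bare black side up. Never pinch it or lift it off the bench, and leave everything else where it is.

Things in the scene. Friction and masses are not known exactly. Their poses are not given: they have to be found in the camera images.
- panel: Loose panel, rigid black acrylic 10 mm thick, pale-blue film on one face; 90 mm along its x, 96 mm along y, about 0.1 kg. Origin: centre of the bare black face (underside at the start); z points out through the pale-blue face (up at the start, down when turned over). At the start +x points to the stop, within 0.2 rad, and the edge at x = -45 mm is nearest the robot.
- panel_mid (a point): Centre of the panel, half-way through its thickness.
- panel_near (a point): Middle of the panel's end face at x = -45 mm (nearest the robot at the start), at half thickness.
- panel_far (a point): Middle of the panel's end face at x = +45 mm (nearest the stop at the start), at half thickness.
- panel_left (a point): Middle of the panel's end face at y = +48 mm, at half thickness.
- panel_right (a point): Middle of the panel's end face at y = -48 mm, at half thickness.
- stop: Turning stop of polished aluminium (slippery), fixed to the bench, 180 mm long along its y. Origin: on the bench, middle of the foot line of its hollow-curved front; x is level, from front to back (away from the robot), z up. The front starts at the foot at 40 degrees and steepens: (x, z) = (12, 10), (22, 24), (29, 36) mm, (34, 48) mm, ending in a rounded top edge 50 mm high.
- stop_edge (a point): Middle of the stop's front top edge, rounded, 50 mm high, 37 mm behind its foot line. The top is level to 55 mm behind the foot line; then a heel with bolt heads, 14 mm high, to 85 mm.
- stop_lean (a point): Point on the stop's foot line (same place as its origin), where the panel's lower edge is when pushed fully up: the panel then leans at 55 degrees from level and stays by itself, upper edge 73 to 79 mm high and 44 to 52 mm behind this line (25 mm of it clear above the stop), the robot-side corner of its lower end 8 mm in front of this line.
- glue_bottle: Leave alone. Clear squeeze bottle with needle, 38 mm across, 122 mm high; origin under its centre.
- tape_roll: Leave alone. Roll of pale masking tape lying flat, red core, 104 mm across, 24 mm high; origin under its centre.
- tube_offcut: Leave alone. White tube standing upright, 42 mm across, 80 mm high; origin under its centre.
- blue_blank: Leave alone. Blue acrylic blank lying flat, 100 by 70 by 6 mm; origin under its centre.
- letter_shell: Leave alone. Half-made angular sign letter, black walls 40 mm high, 150 by 120 mm; origin under its centre.
- screwdriver: Leave alone. Screwdriver lying on the bench, tip along its x.
- spatula: Leave alone. Spatula lying on the bench, blade along its x.
Mind the look-alikes: they are no part of the job. What is shaped like the stop but brown is not meant.

How it is judged:
On the way:
1. the panel is tipped up and leans on the stop (angle between panel's own z axis and vertical between 0.7 and 1.5 rad and contact force between panel and stop above 0.05 N), for 0.2 s.
At the end, for the whole second after the job is handed in: The panel lies still and flat on the bench (within 0.15 rad), black side up, its centre in front of the stop's foot line, no more than 250 mm from it and within 120 mm either side of the stop's middle; the other loose things are within 25 mm of where they were (angle between panel's own z axis and vertical above 2.99 rad and height (world z) of panel_mid below 0.012 m and x of panel_mid in the frame of stop between -0.25 and 0 m and y of panel_mid in the frame of stop between -0.12 and 0.12 m and linear speed of panel below 0.02 m/s and distance of each of glue_bottle, tape_roll, tube_offcut, blue_blank, letter_shell, screwdriver, spatula from where it was at the start of the episode below 0.025 m); the robot touches nothing.
It fails at once if the panel is lifted off the bench (all four end faces more than 20 mm up) (height (world z) of each of panel_near, panel_far, panel_left, panel_right above 0.02 m).
It fails at once if the panel is pinched while it is turned over (angle between panel's own z axis and vertical between 1.2 and 2 rad and contact force between the fingers and panel above 8 N).
It fails at once if another loose thing is moved by more than 25 mm (distance of any of glue_bottle, tape_roll, tube_offcut, blue_blank, letter_shell, screwdriver, spatula from where it was at the start of the episode above 0.025 m).
It also fails if it takes over 56 s, if anything falls off the work surface, if the arm or the gripper's body presses on something with over 40 N, if the wrist force passes 120 N, or if a joint passes its speed limit or range.

## Working session

There is one attempt and no reset: what is moved stays moved. The work goes in short steps, Python scripts to look and compute and a shell command to move; the robot and the scene stay as the last step left them, time stands still between calls to the robot, and variables do not carry over. Pictures are saved under pics/ and viewed, at most 10 in all, crops included, and the job is handed in when it is done.

```bash
ls; mkdir -p pics
python3 - <<'E'
from station import monitor, eyes, order, arm
import cv2,numpy as np
print(monitor.state(), arm.tcp_to_grasp)
for n in ["scene","side"]:
    d=eyes.get_image(n); cv2.imwrite(f"pics/{n}0.png",d["frame"][:,:,::-1]); print(n,d["fx"],d["cx"],d["cy"],np.round(d["extrinsics"],3).tolist())
E
```

```text
pics
{'time_s': 0.0, 'joints': array([ 1.0892002 ,  0.57653766,  0.02486476,  1.43793572, -0.01498383,
        1.12898244, -0.05651736]), 'joint_vel': array([ 0.00150906, -0.00035536, -0.00074939, -0.00051319, -0.0011508 ,
       -0.00159499, -0.00180385]), 'effort': array([ 8.84139845e-04, -7.65745926e+01,  2.25031123e+00, -2.85952055e+01,
        1.51587103e-02,  1.28853085e-02, -5.49326771e-06]), 'ee_pos': array([ 0.26142699, -0.62213325,  0.40382937]), 'orientation': array([-3.13991817e+00,  1.13995623e-04,  3.97802176e-01]), 'contact_force': array([-1.02380485,  0.15054746,  0.10366225]), 'torque': array([0.01178711, 0.00746435, 0.06217004]), 'gripper_force': 0.0, 'finger_gap': 1.0039724053628962} 0.1547
scene 493.4015551982908 326.15612191512486 238.4967659313719 [[0.768, 0.641, 0.013, -0.453], [0.505, -0.592, -0.628, -0.242], [-0.395, 0.489, -0.778, 1.632], [0.0, 0.0, 0.0, 1.0]]
side 558.57645632407 317.74256097520873 246.8889117633784 [[-0.986, -0.165, -0.015, 0.577], [-0.117, 0.757, -0.643, 0.119], [0.117, -0.632, -0.766, 1.42], [0.0, 0.0, 0.0, 1.0]]
```

View pics/scene0.png

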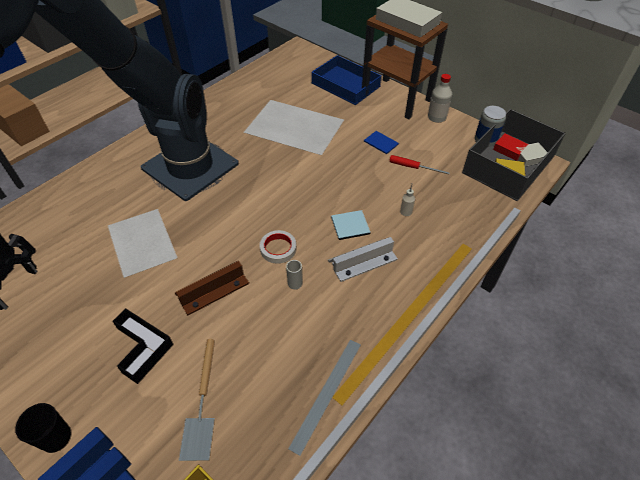

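View pics/side0.png

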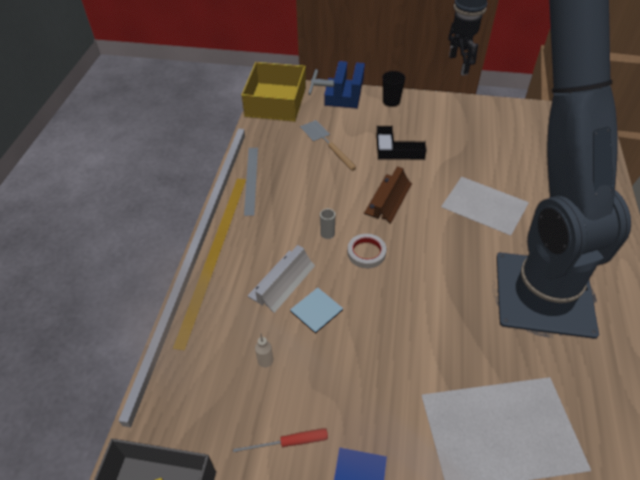

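Scene view: film panel at (350,224), aluminium stop at (363,258), tape roll (278,245), tube (294,275), bottle (408,202). Side view: panel (317,310), stop (282,277), bottle (264,350). Next I segment these.

```bash
cat > h.py <<'E'
from station import monitor, eyes, order, arm
import cv2,numpy as np
def ray(d,px,z):
    E=d["extrinsics"];R,t=E[:3,:3],E[:3,3]
    v=R.T@np.array([(px[0]-d["cx"])/d["fx"],(px[1]-d["cy"])/d["fy"],1]);c=-R.T@t
    return c+v*(z-c[2])/v[2]
def proj(d,p):
    q=d["extrinsics"][:3,:3]@np.array(p)+d["extrinsics"][:3,3]
    return np.array([d["fx"]*q[0]/q[2]+d["cx"],d["fy"]*q[1]/q[2]+d["cy"]])
def film(d,z=0.01):
    hsv=cv2.cvtColor(d["frame"],cv2.COLOR_RGB2HSV)
    m=cv2.inRange(hsv,(88,40,110),(108,120,255))
    cs=cv2.findContours(m,cv2.RETR_EXTERNAL,cv2.CHAIN_APPROX_NONE)[0]
    c=max(cs,key=cv2.contourArea)
    w=np.array([ray(d,p[0],z)[:2] for p in c]).astype(np.float32)
    return c,cv2.minAreaRect(w*1000)
E
python3 - <<'E'
from h import *
ims=[]
for n,(u,v) in {"scene":(340,250),"side":(300,290)}.items():
    d=eyes.get_image(n); c,r=film(d); print(n,cv2.contourArea(c),c.mean(0),r, np.round(cv2.boxPoints(r)).tolist())
    f=d["frame"][v-60:v+60,u-80:u+80,::-1]; ims.append(cv2.resize(f,None,fx=5,fy=5,interpolation=cv2.INTER_CUBIC)[:, :800])
    cv2.imwrite(f"pics/c_{n}.png",ims[-1])
E
```

```text
scene 679.0 [[350.08823529 224.02941176]] ((565.6075439453125, 138.90101623535156), (95.15719604492188, 89.73104858398438), 53.57908248901367) [[501.0, 127.0], [573.0, 74.0], [630.0, 151.0], [558.0, 204.0]]
side 1096.5 [[316.24752475 309.57425743]] ((564.9130859375, 142.6819305419922), (94.70219421386719, 89.1788330078125), 53.712093353271484) [[501.0, 131.0], [573.0, 78.0], [629.0, 154.0], [557.0, 207.0]]
```

View pics/c_scene.png

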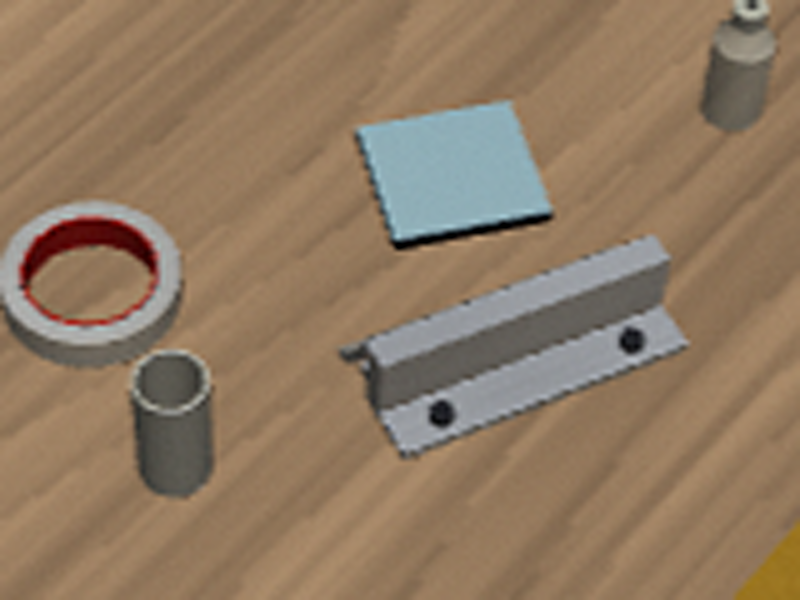

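View pics/c_side.png

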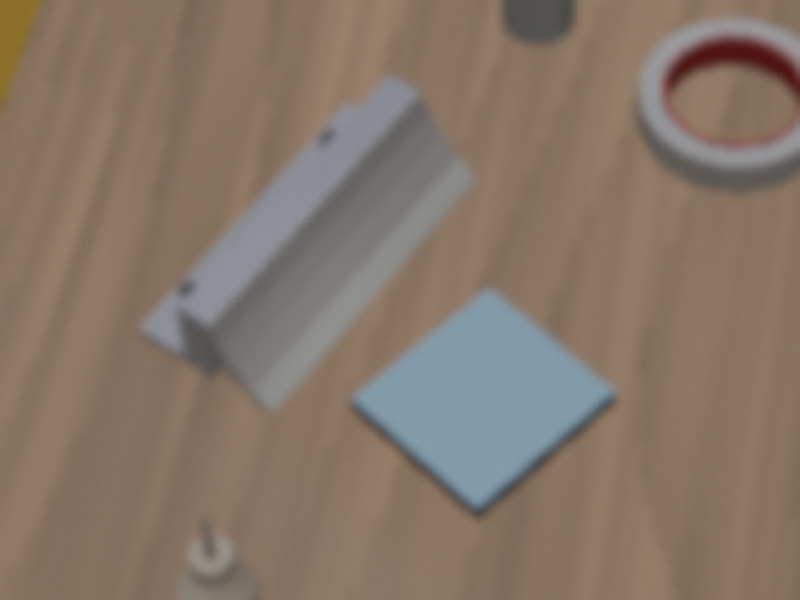

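Scene crop: stop's top front edge runs (372,345)–(657,235) in crop pixels, heel bottom corners (405,458),(688,345). Side crop: stop's foot line (473,178)–(273,412), top front edge (418,97)–(215,325).

Run:
```python
from h import *
S=eyes.get_image("side");C=eyes.get_image("scene")
def s(p,z): return ray(S,((p[0]-2)/5+220,(p[1]-2)/5+230),z)[:2]*1000
def c(p,z): return ray(C,((p[0]-2)/5+260,(p[1]-2)/5+190),z)[:2]*1000
for n,f,a,b,z in [("foot side",s,(473,178),(273,412),0),("edge side",s,(418,97),(215,325),.05),("edge scene",c,(372,345),(657,235),.05),("heel scene",c,(405,458),(688,345),0.0)]:
    A,B=f(a,z),f(b,z);t=B-A; print(n,A.round(),B.round(),"mid",((A+B)/2).round(1),"len",np.hypot(*t).round(),"normal",np.degrees(np.arctan2(-t[0],t[1])).round(1))
print("bottle",c((737,120),0).round(),"tube",c((175,480),0).round(),"tape",c((90,280),.012).round())
```

```text
foot side [595.  -1.] [668. 160.] mid [631.5  79.5] len 178.0 normal -24.5
edge side [625. -12.] [697. 147.] mid [660.6  67.6] len 174.0 normal -24.5
edge scene [630. -16.] [703. 147.] mid [666.7  65.6] len 179.0 normal -24.2
heel scene [670. -34.] [744. 130.] mid [707.1  47.6] len 180.0 normal -24.3
bottle [669. 291.] tube [ 584. -127.] tape [461. -62.]
```

Stop frame: origin about (632, 79) mm, yaw −24.4°. Both edges agree with the 37 mm offset. Panel centre is about (565, 141), 12° off the stop and offset +29 mm along it. I'll move the tool to a pre-push pose, with a half-turn yaw to spare joint 7.

```bash
python3 -m inch '[[[0.858,0.363,0,0,0,0,20],[0.858,0.363,0,0,0,0,20],[0.858,0.363,0,0,0,0,20],[0.858,0.363,0,0,0,0,20],[0.858,0.363,0,0,0,0,20],[0.858,0.363,0,0,0,0,20]]]' 20
python3 -m inch '[[[0.388,-0.922,0,0,0,0,20],[0.388,-0.922,0,0,0,0,20],[0.388,-0.922,0,0,0,0,20],[0.388,-0.922,0,0,0,0,20],[0.388,-0.922,0,0,0,0,20],[0.388,-0.922,0,0,0,0,20],[0.388,-0.922,0,0,0,0,20],[0.388,-0.922,0,0,0,0,20],[0.388,-0.922,0,0,0,0,20],[0.388,-0.922,0,0,0,0,20]]]'
```

```text
time_s: 0.8
ee_pos: [0.4868, -0.6225, 0.4047]
orientation: [-3.142, 0.0, 0.398]
contact_force: [-0.2, -0.8, 0.7]
finger_gap: 0.23
gripper_force: 0.0
time_s: 1.63
ee_pos: [0.4849, -0.2209, 0.4049]
orientation: [3.141, -0.0, 0.398]
contact_force: [2.0, -0.5, -0.0]
finger_gap: 0.229
gripper_force: 0.0
```

```bash
python3 -m inch '[[[0.388,-0.922,0,0,0,0,20],[0.388,-0.922,0,0,0,0,20],[0.388,-0.922,0,0,0,0,20],[0.388,-0.922,0,0,0,0,20],[0.388,-0.922,0,0,0,0,20],[0.388,-0.922,0,0,0,0,20],[0.388,-0.922,0,0,0,0,20],[0.388,-0.922,0,0,0,0,20],[0.388,-0.922,0,0,0,0,20],[0.388,-0.922,0,0,0,0,20]]]'
python3 -m inch '[[[0,0,0,0,0,-1,20],[0,0,0,0,0,-1,20],[0,0,0,0,0,-1,20],[0,0,0,0,0,-1,20],[0,0,0,0,0,-1,20],[0,0,0,0,0,-1,20],[0,0,0,0,0,-1,20],[0,0,0,0,0,-1,20]]]'
python3 -m inch '[[[0,0,0,0,0,-1,20],[0,0,0,0,0,-1,20],[0,0,0,0,0,-1,20],[0,0,0,0,0,-1,20],[0,0,0,0,0,-1,20],[0,0,0,0,0,-1,20],[0,0,0,0,0,-1,20]]]'
python3 -m inch '[[[0,0,0,0,0,-1,20],[0,0,0,0,0,-1,20],[0,0,0,0,0,-1,20],[0,0,0,0,0,-1,20],[0,0,0,0,0,-1,20],[0,0,0,0,0,-1,20],[0,0,0,0,0,-1,20],[0,0,0,0,0,-0.13,20]]]'
```

```text
time_s: 2.47
ee_pos: [0.4851, 0.1793, 0.4049]
orientation: [3.142, -0.001, 0.398]
contact_force: [0.8, -0.2, 0.1]
finger_gap: 0.233
gripper_force: 0.0
time_s: 3.13
ee_pos: [0.4855, 0.1773, 0.4048]
orientation: [3.141, -0.0, 1.241]
contact_force: [0.1, 0.8, -0.1]
finger_gap: 0.232
gripper_force: 0.0
time_s: 3.72
ee_pos: [0.4855, 0.1773, 0.4048]
orientation: [3.141, 0.0, 1.974]
contact_force: [-0.1, 0.3, 0.5]
finger_gap: 0.232
gripper_force: 0.0
time_s: 4.38
ee_pos: [0.4856, 0.1772, 0.4047]
orientation: [-3.142, -0.0, 2.72]
contact_force: [-0.1, 0.5, -0.5]
finger_gap: 0.234
gripper_force: 0.0
```

```bash
python3 -m inch '[[[0,0,0.8,0,0,0,20],[0,0,0.8,0,0,0,20],[0,0,0.8,0,0,0,20],[0,0,0.8,0,0,0,20],[0,0,0.8,0,0,0,20],[0,0,0.8,0,0,0,20],[0,0,0.6,0,0,0,20],[0,0,0.2,0,0,0,20],[0,0,0.11,0,0,0,20],[0,0,0,0,0,0,20]]]'
python3 - <<'E'
from h import *
d=eyes.get_image("wrist"); cv2.imwrite("pics/w1.png",d["frame"][:,:,::-1])
E
```

```text
time_s: 5.22
ee_pos: [0.4856, 0.1776, 0.1763]
orientation: [-3.141, -0.0, 2.714]
contact_force: [0.8, 0.6, 0.1]
finger_gap: 0.235
gripper_force: 0.0
```

View pics/w1.png

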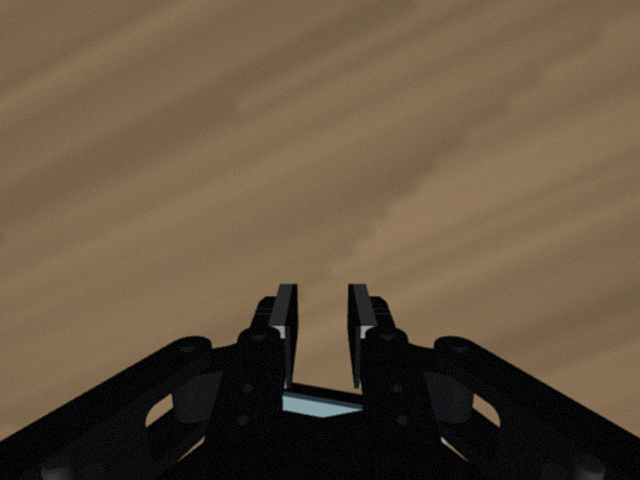

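The wrist view shows the fingers just short of the panel's near edge, which lies at (325,395) beyond the tips. I push 55 mm, then check squareness.

```bash
python3 -m inch '[[[-0.2,0,0,0,0,0,20],[-0.2,0,0,0,0,0,20],[-0.2,0,0,0,0,0,20],[-0.2,0,0,0,0,0,20],[-0.2,0,0,0,0,0,20],[-0.15,0,0,0,0,0,20],[-0.1,0,0,0,0,0,20],[-0.1,0,0,0,0,0,20],[-0.03,0,0,0,0,0,20],[0,0,0,0,0,0,20]]]'
cat >> h.py <<'E'
O=np.array([632.,79.]);a=np.radians(-24.4);RS=np.array([[np.cos(a),np.sin(a)],[-np.sin(a),np.cos(a)]])
def report():
    for n in ["scene","side"]:
        d=eyes.get_image(n); c,r=film(d); print(n,cv2.contourArea(c),np.round(r[1]),"ang",round(r[2],1),"centre",(RS@(np.array(r[0])-O)).round(1),"corners",(RS@(cv2.boxPoints(r)-O).T).T.round().tolist())
    s=monitor.state();print("tcp",(RS@(s["ee_pos"][:2]*1000-O)).round(1),s["ee_pos"][2].round(4),s["contact_force"].round(1),s["time_s"])
E
python3 -c "from h import *;report()"
```

```text
time_s: 6.1
ee_pos: [0.5359, 0.1545, 0.1762]
orientation: [3.142, -0.0, 2.715]
contact_force: [0.7, -0.3, -0.3]
finger_gap: 0.233
gripper_force: 0.0
scene 710.5 [96. 91.] ang 62.0 centre [-58.1  32.4] corners [[-106.0, -13.0], [-16.0, -18.0], [-10.0, 77.0], [-100.0, 83.0]]
side 777.5 [97. 89.] ang 62.4 centre [-60.3  34.6] corners [[-108.0, -11.0], [-18.0, -16.0], [-13.0, 80.0], [-102.0, 85.0]]
tcp [-119.1   29.2] 0.1763 [ 0.4  0.2 -0.5] 6.2
```

```bash
python3 -m inch '[[[0.1,0.1,0,0,0,0,20],[-0.2,0,0,0,0,0,20],[-0.2,0,0,0,0,0,20],[-0.2,0,0,0,0,0,20],[-0.2,0,0,0,0,0,20],[-0.2,0,0,0,0,0,20],[-0.2,0,0,0,0,0,20],[-0.15,0,0,0,0,0,20],[-0.15,0,0,0,0,0,20],[-0.15,0,0,0,0,0,20]]]'
python3 -c "from h import *;report()"
```

```text
time_s: 7.03
ee_pos: [0.5944, 0.1322, 0.1762]
orientation: [-3.142, -0.0, 2.715]
contact_force: [0.2, -0.1, 0.1]
finger_gap: 0.237
gripper_force: 0.2
scene 333.0 [117.  42.] ang 65.0 centre [-20.4  46.7] corners [[-42.0, -11.0], [0.0, -12.0], [1.0, 105.0], [-41.0, 105.0]]
side 644.5 [ 69. 146.] ang 24.2 centre [21.6 40.6] corners [[-56.0, 63.0], [54.0, -34.0], [99.0, 18.0], [-10.0, 115.0]]
tcp [-55.6  32.8] 0.1763 [-0.2  0.4 -0.2] 7.1333
```

```bash
python3 -m inch '[[[-0.12,0,0,0,0,0,20],[-0.12,0,0,0,0,0,20],[-0.12,0,0,0,0,0,20],[-0.12,0,0,0,0,0,20],[-0.1,0,0,0,0,0,20],[-0.1,0,0,0,0,0,20],[-0.08,0,0,0,0,0,20],[-0.06,0,0,0,0,0,20],[-0.03,0,0,0,0,0,20],[0,0,0,0,0,0,20]]]'
python3 - <<'E'
from h import *
s=monitor.state();print("tcp",(RS@(s["ee_pos"][:2]*1000-O)).round(1),s["contact_force"].round(1))
o=[]
for n,(u,v) in {"scene":(355,245),"side":(290,285)}.items():
    d=eyes.get_image(n); o.append(cv2.resize(d["frame"][v-60:v+60,u-50:u+50,::-1],None,fx=4,fy=4,interpolation=cv2.INTER_CUBIC))
cv2.imwrite("pics/lean.png",np.hstack(o))
E
```

```text
time_s: 7.97
ee_pos: [0.625, 0.1184, 0.1763]
orientation: [3.141, 0.0, 2.715]
contact_force: [0.4, 0.1, 0.2]
finger_gap: 0.234
gripper_force: 0.0
tcp [-22.6  33. ] [0.4 0.1 0.2]
```

View pics/lean.png

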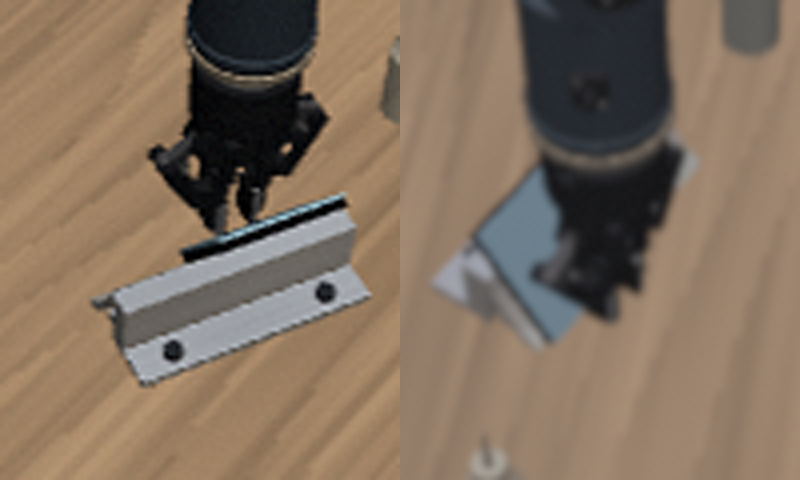

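Leaning on the stop: scene crop upper edge (187,255)–(345,200), side crop upper +y corner (473,240). I triangulate that corner to check the tilt.

```bash
python3 -m inch '[[[-0.03,0,0,0,0,0,20],[-0.03,0,0,0,0,0,20],[0,0,0,0,0,0,20]]]'
python3 - <<'E'
from h import *
s=monitor.state();print("tcp",(RS@(s["ee_pos"][:2]*1000-O)).round(1),s["contact_force"].round(1))
C=eyes.get_image("scene");S=eyes.get_image("side")
for pc,ps in [((348,203),(473,238)),]:
    uc=np.array([305+pc[0]/4,185+pc[1]/4]);us=np.array([240+(ps[0]-400)/4,225+ps[1]/4])
    P=[np.array([[d["fx"],0,d["cx"]],[0,d["fy"],d["cy"]],[0,0,1]])@d["extrinsics"][:3] for d in (C,S)]
    X=cv2.triangulatePoints(P[0],P[1],uc,us);X=(X[:3]/X[3]).ravel()*1000
    print(RS@(X[:2]-O),X[2],proj(C,X/1000)-uc)
for p in [(187,262),(348,208)]: print("black edge z=.0737",(RS@(ray(C,(305+p[0]/4,185+p[1]/4),.0737)[:2]*1000-O)).round(1))
E
```

```text
time_s: 8.32
ee_pos: [0.6264, 0.1181, 0.1763]
orientation: [-3.141, -0.002, 2.716]
contact_force: [-3.1, 0.9, 2.2]
finger_gap: 0.236
gripper_force: 2.1
tcp [-21.3  33.2] [-3.1  0.9  2.2]
[48.15051551 82.86190591] 71.8027393410139 [-0.7495383  -0.19166239]
black edge z=.0737 [ 49.1 -40.7]
black edge z=.0737 [54.7 81.1]
```

Run:
```python
from h import *
C=eyes.get_image("scene")
for x,y,z in [(51.6,-15,73.7),(51.6,82,73.7),(43,-15,79),(43,82,79),(37,-90,50),(37,90,50)]:
    w=O+RS.T@np.array([x,y]); print((x,y,z),((proj(C,[w[0]/1000,w[1]/1000,z/1000])-[305,185])*4).round())
f=C["frame"][185:305,305:405,::-1]; cv2.imwrite("pics/lean2.png",cv2.resize(f,(750,600) if 0 else (500,600),interpolation=cv2.INTER_CUBIC))
```

```text
(51.6, -15, 73.7) [223. 252.]
(51.6, 82, 73.7) [347. 204.]
(43, -15, 79) [217. 238.]
(43, 82, 79) [341. 191.]
(37, -90, 50) [112. 295.]
(37, 90, 50) [342. 207.]
```

View pics/lean2.png

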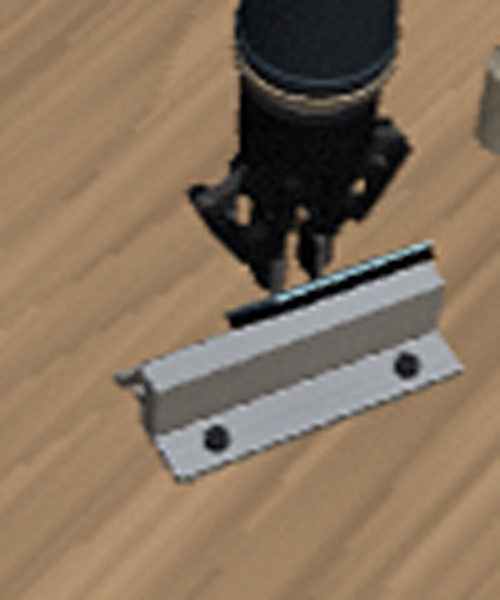

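The film edge matches the predicted −15…82 mm span, and the dark strip on the left is only shadow. The force rise shows the panel is fully up. Now I retract, rise, cross over and come down behind the upstanding edge.

```bash
python3 -m inch '[[[0.1,0,0,0,0,0,20],[0.25,0,0,0,0,0,20],[0.25,0,0,0,0,0,20],[0,0,-0.9,0,0,0,20],[0,0,-0.9,0,0,0,20],[0,0,-0.9,0,0,0,20],[0,0,-0.3,0,0,0,20],[-0.5,0,0,0,0,0,20],[-0.8,0,0,0,0,0,20],[-0.8,0,0,0,0,0,20]]]'
python3 -m inch '[[[-0.8,0,0,0,0,0,20],[-0.4,0,0,0,0,0,20],[0,0,0,0,0,0,20]]]'
python3 - <<'E'
from h import *
s=monitor.state();print("tcp",(RS@(s["ee_pos"][:2]*1000-O)).round(1),s["ee_pos"][2])
o=[]
for n,(u,v) in {"scene":(355,245),"side":(290,285)}.items():
    d=eyes.get_image(n); o.append(cv2.resize(d["frame"][v-60:v+60,u-50:u+50,::-1],None,fx=4,fy=4,interpolation=cv2.INTER_CUBIC))
cv2.imwrite("pics/lean3.png",np.hstack(o))
E
```

```text
time_s: 9.3
ee_pos: [0.6817, 0.0932, 0.2973]
orientation: [3.141, 0.002, 2.717]
contact_force: [0.8, -0.5, -0.2]
finger_gap: 0.232
gripper_force: 0.0
time_s: 9.55
ee_pos: [0.7275, 0.0703, 0.2951]
orientation: [-3.141, 0.002, 2.711]
contact_force: [-0.7, -0.6, 1.0]
finger_gap: 0.228
gripper_force: 0.0
tcp [90.6 31.5] 0.2951452880434564
```

View pics/lean3.png

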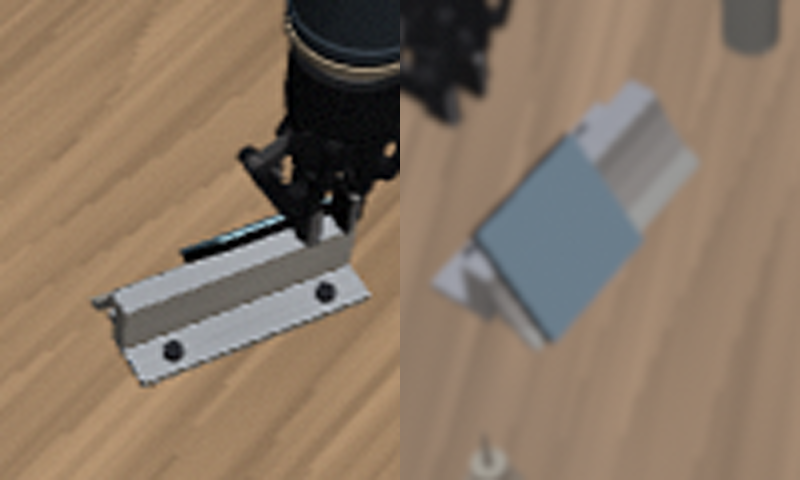

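The panel stands leaning by itself (side crop, upper edge (473,240)–(575,135)), and the fingers are behind it. I go down so the tips are about 58 mm up and start the push.

```bash
python3 -m inch '[[[0,0,0.6,0,0,0,20],[0,0,0.6,0,0,0,20],[0,0,0.3,0,0,0,20],[0,0,0.1,0,0,0,20],[0,0,0,0,0,0,20]]]'
python3 -m inch '[[[0.2,0,0,0,0,0,20],[0.2,0,0,0,0,0,20],[0.15,0,0,0,0,0,20],[0.12,0,0,0,0,0,20],[0.12,0,0,0,0,0,20],[0.12,0,0,0,0,0,20],[0.12,0,0,0,0,0,20],[0.12,0,0,0,0,0,20],[0,0,0,0,0,0,20]]]'
python3 - <<'E'
from h import *
s=monitor.state();print("tcp",(RS@(s["ee_pos"][:2]*1000-O)).round(1),s["ee_pos"][2])
o=[]
for n,(u,v) in {"scene":(355,245),"side":(290,285)}.items():
    d=eyes.get_image(n); o.append(cv2.resize(d["frame"][v-60:v+60,u-50:u+50,::-1],None,fx=4,fy=4,interpolation=cv2.INTER_CUBIC))
cv2.imwrite("pics/push.png",np.hstack(o))
E
```

```text
time_s: 10.07
ee_pos: [0.7245, 0.0735, 0.2315]
orientation: [-3.141, -0.002, 2.716]
contact_force: [-0.4, 0.5, 0.7]
finger_gap: 0.238
gripper_force: 0.0
time_s: 10.82
ee_pos: [0.6826, 0.0926, 0.2324]
orientation: [-3.142, -0.001, 2.716]
contact_force: [0.7, 0.6, -0.3]
finger_gap: 0.237
gripper_force: 0.1
tcp [40.5 33.3] 0.23236608550321325
```

View pics/push.png

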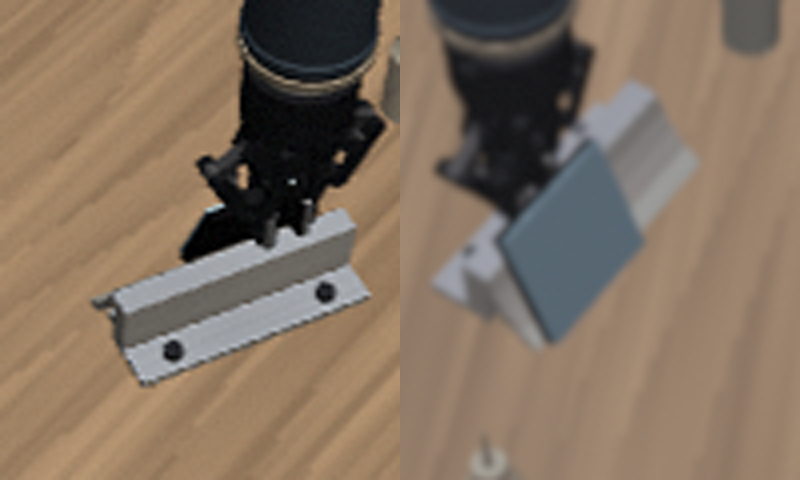

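The panel is tilting up about its lower edge, which hasn't slid (side crop, lower edge (550,340)–(640,240) unchanged). I keep pushing.

```bash
python3 -m inch '[[[0.12,0,0,0,0,0,20],[0.12,0,0,0,0,0,20],[0.12,0,0,0,0,0,20],[0.12,0,0,0,0,0,20],[0.12,0,0,0,0,0,20],[0.12,0,0,0,0,0,20],[0.12,0,0,0,0,0,20],[0.12,0,0,0,0,0,20],[0.12,0,0,0,0,0,20],[0.12,0,0,0,0,0,20]]]'
python3 -m inch '[[[0.12,0,0,0,0,0,20],[0.12,0,0,0,0,0,20],[0.12,0,0,0,0,0,20],[0.12,0,0,0,0,0,20],[0,0,0,0,0,0,20],[0,0,0,0,0,0,20],[0,0,0,0,0,0,20]]]'
python3 - <<'E'
from h import *
s=monitor.state();print("tcp",(RS@(s["ee_pos"][:2]*1000-O)).round(1),s["ee_pos"][2])
d=eyes.get_image("side");f=d["frame"][225:375,240:390]
hsv=cv2.cvtColor(f,cv2.COLOR_RGB2HSV)
print("film px",cv2.countNonZero(cv2.inRange(hsv,(88,40,70),(108,130,255))))
m=cv2.inRange(f,(0,0,0),(45,45,45)); cv2.imwrite("pics/top.png",cv2.resize(f[:,:,::-1],None,fx=4,fy=4))
E
```

```text
time_s: 11.75
ee_pos: [0.6393, 0.1119, 0.2323]
orientation: [3.142, 0.0, 2.715]
contact_force: [-0.7, -0.3, -0.1]
finger_gap: 0.232
gripper_force: 0.0
time_s: 12.33
ee_pos: [0.6225, 0.1195, 0.2324]
orientation: [3.142, 0.0, 2.715]
contact_force: [0.5, 0.5, -0.4]
finger_gap: 0.233
gripper_force: 0.0
tcp [-25.4  33. ] 0.23236156218864903
film px 1
```

View pics/top.png

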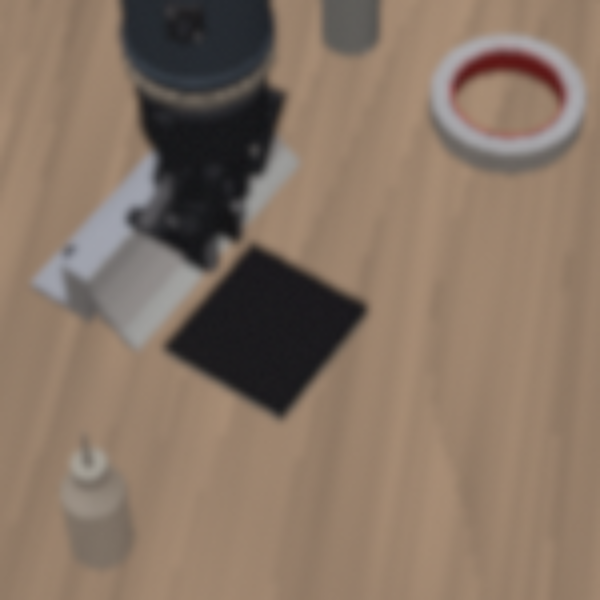

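The panel lies black side up, corners (253,245), (367,308), (283,415), (167,348). I raise the arm clear, check the position and hand in.

```bash
python3 -m inch '[[[0,0,-0.6,0,0,0,20],[0,0,-0.8,0,0,0,20],[0,0,-0.8,0,0,0,20],[0,0,-0.6,0,0,0,20],[0,0,0,0,0,0,20],[0,0,0,0,0,0,20],[0,0,0,0,0,0,20]]]'
python3 - <<'E'
from h import *
d=eyes.get_image("side")
c=[RS@(ray(d,(240+x/4,225+y/4),.01)[:2]*1000-O) for x,y in [(253,245),(367,308),(283,415),(167,348)]]
c=np.array(c);print(c.round(),"centre",c.mean(0).round(),"sides",np.linalg.norm(c-np.roll(c,1,0),axis=1).round())
m=c.mean(0)
if -240<m[0]<-10 and abs(m[1])<110: print(order.sign_off())
E
```

```text
time_s: 12.97
ee_pos: [0.6222, 0.1193, 0.3437]
orientation: [-3.141, -0.0, 2.715]
contact_force: [-0.3, -0.9, 0.3]
finger_gap: 0.232
gripper_force: 0.0
[[ -20.  -10.]
 [-108.   -9.]
 [-108.   84.]
 [ -21.   84.]] centre [-64.  37.] sides [94. 88. 93. 87.]
the job is handed in; nothing more can be done
None
```

The panel is turned over, lying flat with its bare black side up, its centre about 64 mm in front of the stop's foot line and 37 mm to the left of its middle; I raised the arm clear and handed the job in at about 13 s, with no verdict shown.

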